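# Load a bar under the leaf spring of a filing jig

## Robot

A 6-joint arm with a two-finger parallel gripper is mounted at the origin on a cart in front of the work surface, level with it; the furniture and walls round the work are solid. World frame = base frame: x ahead of the robot, y to its left, z up, the work surface at z = 0. Lengths are in m, angles in degrees, forces in N, time in s.
With the tool pointing down it reaches from about 0.4 to 0.825 m from the base axis. Payload 7 kg.
Tool frame: the origin (TCP) lies on the centre line of the jaws, within the pads' length; the fingertips stand r.tip_reach ahead of it and the grasp point (between the pads) is the TCP (r.tip_reach is the distance from the TCP to the fingertips, in m); z points along the fingers, y is the line along which they close (so a half turn about z gives the same grasp; the last joint's range is limited). The gripper opens to 88 mm and grips with 3 to 60 N. Pads are 19 mm wide; open, the fingers measure 130 mm over their backs; the gripper's body (78 mm by 193 mm) begins 47 mm behind the grasp point.
Start: joints at [88.7, 20.546, 0.682, 0, -70.136, -16.507], TCP at [0.206, 0.643, 0.246] pointing down, gripper open.
Joint ranges: [-176.03, 176.03], [-82.01, 121.73], [-58.28, 71.71], [-173.87, 95.51], [-174.79, -0.11], [-173.66, 173.66]. Speed limits (degrees/s): [136.94, 136.94, 172.46, 180, 180, 180].

## Interface

Orientations are given as [roll, pitch, yaw] about the fixed x, y, z axes, in that order (R = Rz(yaw) Ry(pitch) Rx(roll)).
In Python, from plant import sensors, cams, r gives the robot as it stands.
- The arm moves only by the tool drive_tool, never from a script. Its argument "rows" is a list of rows, each an object of numbers: "fingers": the gripper's target within -1 to 1 (fully open at 1, half-way at 0, shut at -1); "x", "y", "z": the shift along the tool's x, y, z in m; "spin": the turn about the tool's z in rad. A call has 1 to 10 rows; each row is the pose to reach, as a shift and turn from the pose commanded when the call began, along the tool's axes at that moment; what a row does not reach only later rows make up. A row lasts 1/8 s, in which the tool goes at most 62.5 mm and 10.7 degrees, less where a joint would pass 70% of its speed; a pose out of reach is approached as far as the arm can. A call with a gripper value outside its range is refused whole. The fingers move at their own pace and stop on an object; "newtons" is the grip in N (left out, the last holds). Time passes only in rows, so rows that repeat a pose let the fingers close. It gives the time, the measured TCP pose, the force, the opening and the grip force at its end, in the units of the state.
- sensors.get_state(): the state, without advancing time (a new reading comes with each control period).
- cams.capture(name): name is "scene" or "side" or "wrist"; returns a dict with "pixels" (480x640x3 uint8, red, green, blue), "intrinsics" (3x3 intrinsics, pixels), "k1" (the pictures are not rectified: a ray, as slopes to the right and down, at radius r is drawn at 1 + k1 r^2 times it, then the intrinsics apply), "eye" and "orientation" of the camera in the world; the wrist camera has in their place "T_tool_cam" (4x4, takes a point from camera to tool coordinates, whose origin is the TCP and whose axes are the flange's). Camera axes: x right, y up, looking along -z (the intrinsics and any distortion apply to the point x, -y, -z); pixel columns grow to the right and rows downward; lengths in m; the calibration is good to about 2 mm. A picture is of the moment at which its call begins: read the wrist's pose just before it. There is no depth.
- r.close_job(): hands the job in; it is judged then, once.
The state is a dict: "time_s": time; "joints": joint angles; "qd": joint speeds; "joint_torque": joint torques, N m; "tcp_pos": TCP position; "eef_rot": TCP orientation; "contact_force": force on the tool from outside, world axes, zero at the start; "moment": the same for the moment, N m; "gripper_width": finger opening in m; "gripper_force": force on a finger pad.
Only numpy, scipy, OpenCV 4.12 (cv2) and the standard library are available. Lean on these libraries where they do the work, as an engineer would, in place of code of your own. Each camera call takes 0.05 s, during which the arm holds its last target. There are 200 camera calls.

## Task

A steel bar lies in the channel of the jig on the bench, on a sprung bed and just short of the leaf spring that is to hold it. With the fingertips press the bar down hard on its flat part behind the low cross rib so that it clears the nose of the spring (do not ram it against the nose), and keep it pressed while you slide it forward under the spring until it is fully home against the end stop; then take the hand away so that the spring alone holds the bar down. Do not grasp or lift the bar, and leave the other things on the bench where they are.

Things in the scene. Friction and masses are not known exactly. Their poses are not given: they have to be found in the camera images.
- jig: filing jig fixed to the bench: base plate 90 mm wide (x -160 to 115 mm), two guide rails 29 mm high, 21.5 to 33 mm either side of the centre line, two cheeks 58 mm high at the far end (x 77 to 111) that carry the leaf spring. Origin at bench height on the channel's centre line; x along the channel, the way the bar is to slide; y left, z up. The bar slides easily in it (friction about 0.2)
- nose (a point): fixed point of the jig at the nose of the leaf spring at rest: its front edge and underside, jig x = 3 mm, 35.5 mm above the bench. The nose is a blunt square strip, 5 mm long and 7 mm high (its top 42.5 mm above the bench), as wide as the leaf (30 mm)
- stop (a point): fixed point of the jig on the face of the end stop (jig x = 65 mm, 24 mm above the bench). The bar is home when its front end touches this face
- bar: loose steel bar in the channel, 120 (x) x 40 (y) x 16 (z) mm, 0.25 kg. Origin at the centre of its underside, first 24 mm up; x along it towards the spring, front end at x = 60 mm. A cross rib 4 mm high stands on top at x = -14 to -6; press on the flat behind it (-14 to -60); leaning on the rib is fine. Starts 8 to 33 mm short of the nose; home at jig x = 5 mm, rib 4 mm short of the nose
- press_spot (a point): point on the bar's top in the middle of the flat behind the rib (bar x = -36 mm, 16 mm above its underside, 40 mm above the bench at the start)
- bar_front (a point): point at the bottom of the bar's front end (bar x = 60 mm), on its centre line
- bed (a joint): how far the sprung bed under the bar is pressed down, m: 0 at the top, at most 0.008. It stays level. With the bar on it, it takes about 6 N to start it and 1.2 N more per mm (13 N at 6 mm). Pressed less than 3 mm the bar butts against the nose and is blocked; at 5 to 7.5 mm it passes. Left to the spring alone, with the bar home, it stays 3 to 4 mm down
- leaf (a joint): angle of the leaf spring, rad: 0 at rest, about 0.06 with the bar home, at most 0.10. Hinged on a cross pin at jig x = 95 mm, 48 mm up; its lowest point (jig x = 35 mm, 32 mm up) presses the bar down with 6 N at rest and 1.2 N more per mm of lift
- tape_roll: bystander: a black roll of insulating tape, 66 mm across, 18 mm high, flat on the bench to the left of the jig; origin at the centre of its underside
- bolt_b: bystander: a bolt with a nut, 40 mm long, 17 mm high, on the bench close to the right of the jig; origin at the centre of its underside
- marker: bystander: a pale marker pen, 120 mm long, 13 mm thick, on the bench to the right of the jig; origin at the centre of its underside
- cork_block: bystander: a cork sanding block, 52 x 68 x 24 mm, at the left end of the bench near its front edge; origin at the centre of its underside
There are look-alikes about, which are no part of the job. Several things have the shape of the bar; the one meant has the colours described above.

How it is judged (in metres and radians):
On the way, in this order (a step that is already met when the one before it is completed fails the run):
1. the bar is pressed at least 3.5 mm down by the fingers while still short of the nose (value of joint bed above 0.0035 m and contact force between the fingers and bar above 3 N and x of bar_front in the frame of jig below 0.006 m), for 0.05 s.
2. pressed down by the fingers, the bar slides with its front end at least 15 mm past the nose (value of joint bed above 0.0035 m and contact force between the fingers and bar above 1 N and x of bar_front in the frame of jig above 0.018 m), for 0.05 s.
At the end, for the whole second after the job is handed in: the bar lies straight and level in the channel with its front end within 4 mm of the end stop, held down by the leaf spring alone (spring lifted at least 0.02 rad, bed still at least 2 mm down), at rest (x of bar_front in the frame of stop above -0.004 m and x of bar in the frame of jig below 0.008 m and angle between the x axis of bar and the x axis of jig, either way round below 0.06 rad and angle between bar's own z axis and vertical below 0.06 rad and value of joint bed above 0.002 m and value of joint leaf above 0.02 rad and linear speed of bar below 0.01 m/s); the robot touches nothing.
It fails at once if the bar is rammed: the fingers push on it with over 60 N (contact force between the fingers and bar above 60 N).
It fails at once if the bar is lifted off the bed (height (world z) of bar above 0.032 m).
It fails at once if the bar is tipped by more than 15 degrees (angle between bar's own z axis and vertical above 0.26 rad).
It fails at once if another thing on the bench is moved more than 20 mm (distance of any of tape_roll, bolt_b, marker, cork_block from where it was at the start of the episode above 0.02 m).
It also fails if it takes over 38 s, if anything falls off the work surface, if the arm or the gripper's body presses on something with over 40 N, if the wrist force passes 120 N, or if a joint passes its speed limit or range.

## Working session

There is one attempt and no reset: what is moved stays moved. The work goes in short steps, Python scripts to look and compute and a tool call to move; the robot and the scene stay as the last step left them, time stands still between calls to the robot, and variables do not carry over. Pictures are saved under pics/ and viewed, at most 11 in all, crops included, and the job is handed in when it is done.

Besides the shell and the picture viewer there is one more tool, called after "Emit:" by a JSON object that holds its "method" and its "body", one argument or row to a line. drive_tool: Moves the arm, as the interface text tells. Its arguments: {"type":"object","properties":{"rows":{"type":"array"},"newtons":{"type":"number"}},"required":["rows"]}

```bash
mkdir -p pics; cat > h.py <<'E'
import numpy as np, cv2
from scipy.spatial.transform import Rotation as R
from plant import sensors, cams, r
def cap(n, fn):
    s=sensors.get_state(); c=cams.capture(n); cv2.imwrite('pics/'+fn, c['pixels'][:,:,::-1]); return s,c
E
python3 - <<'E'
from h import *
for n in ['scene','side','wrist']:
    s,c=cap(n,n+'0.png')
    print(n,{k:(np.round(v,4).tolist() if k!='pixels' else 0) for k,v in c.items()})
print(s, r.tip_reach)
E
```

```text
scene {'pixels': 0, 'intrinsics': [[471.8159, 0.0, 317.9249], [0.0, 471.8159, 242.7917], [0.0, 0.0, 1.0]], 'k1': 0.0083, 'eye': [-0.0032, -0.8948, 0.4486], 'orientation': [64.7283, -0.8004, -41.9079]}
side {'pixels': 0, 'intrinsics': [[452.583, 0.0, 316.893], [0.0, 452.583, 237.5827], [0.0, 0.0, 1.0]], 'k1': -0.0384, 'eye': [0.3956, -1.0162, 0.5123], 'orientation': [57.8903, 0.5566, -13.9828]}
wrist {'pixels': 0, 'intrinsics': [[407.3682, 0.0, 321.6048], [0.0, 407.3682, 240.1387], [0.0, 0.0, 1.0]], 'k1': -0.082, 'T_tool_cam': [[-0.0003, 0.9614, 0.2752, 0.0746], [1.0, 0.0004, -0.0001, -0.0006], [-0.0002, 0.2752, -0.9614, -0.1379], [0.0, 0.0, 0.0, 1.0]]}
{'time_s': 0.1, 'joints': array([ 8.86982634e+01,  2.05849728e+01,  6.40023882e-01, -1.73295216e-02,
       -7.01343788e+01, -1.65061079e+01]), 'qd': array([-0.03425259, -0.07803312,  0.16734507,  0.02035292,  0.0484591 ,
        0.01288066]), 'joint_torque': array([-1.75677334e-03, -5.84162879e+01,  2.93753546e+01,  7.01557383e+00,
        1.02070521e-02, -4.21512527e-05]), 'tcp_pos': array([0.20634208, 0.64227515, 0.24475185]), 'eef_rot': array([ 1.79919312e+02, -6.91982536e-03, -1.78137398e+01]), 'contact_force': array([-0.22185349, -0.36084848,  0.70061585]), 'moment': array([-0.0091921 ,  0.00685904, -0.06968397]), 'gripper_force': 0.0, 'gripper_width': 0.08734065671100828} 0.019
```

View pics/scene0.png

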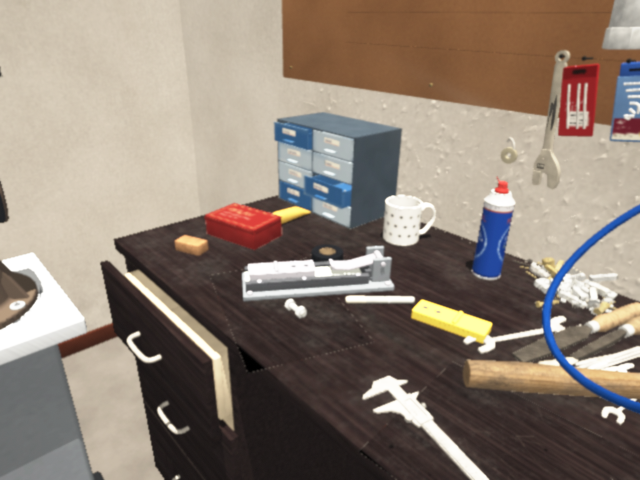

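View pics/side0.png

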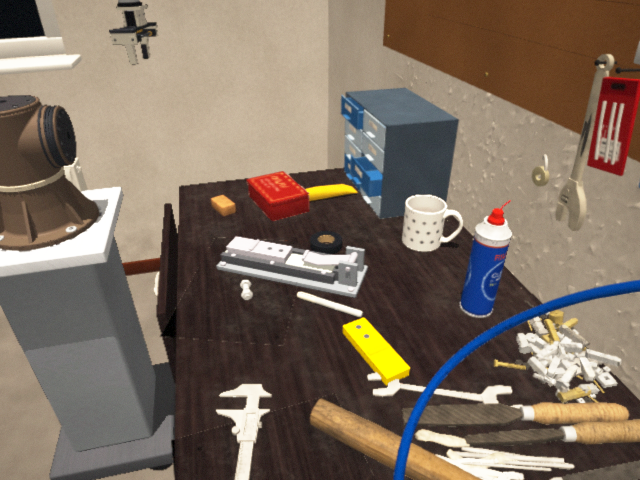

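The scene view shows the jig at (245–393, 250–298) with its cheeks at (378,262); side view: the jig spans (218–367, 238–293), bar at the left/near-robot end, leaf spring at (330,258), bolt at (246,290), tape behind at (325,243).

```bash
cat >> h.py <<'E'
def rays(c, uv, s=None):
    K=c['intrinsics']; k=c['k1']; p=(np.atleast_2d(uv).astype(float)-[K[0,2],K[1,2]])/[K[0,0],K[1,1]]
    q=p.copy()
    for _ in range(20): q=p/(1+k*(q**2).sum(1,keepdims=True))
    d=np.c_[q[:,0],-q[:,1],-np.ones(len(q))]
    if 'T_tool_cam' in c:
        Rt=R.from_euler('xyz',s['eef_rot'],degrees=True).as_matrix(); T=np.array(c['T_tool_cam'])
        return s['tcp_pos']+Rt@T[:3,3], d@(Rt@T[:3,:3]).T
    return np.array(c['eye']), d@R.from_euler('xyz',c['orientation'],degrees=True).as_matrix().T
def onz(c,uv,z,s=None):
    o,d=rays(c,uv,s); return o+d*((z-o[2])/d[:,2])[:,None]
E
python3 - <<'E'
from h import *
for n,x0,x1,y0,y1 in [('side',205,385,225,305),('scene',230,410,238,310)]:
    s,c=cap(n,n+'1.png')
    cv2.imwrite(f'pics/{n}1c.png',cv2.resize(c['pixels'][y0:y1,x0:x1,::-1],None,fx=4.4,fy=4.4,interpolation=cv2.INTER_CUBIC))
    if n=='side': print(onz(c,[[218,266],[354,292],[366,270]],0.0))
    else: print(onz(c,[[243,297],[393,290]],0))
E
```

```text
[[ 0.37676289 -0.27441703  0.        ]
 [ 0.60786758 -0.41729304  0.        ]
 [ 0.65047533 -0.35988833  0.        ]]
[[ 0.38282138 -0.27396098  0.        ]
 [ 0.60573373 -0.43309764  0.        ]]
```

View pics/side1c.png

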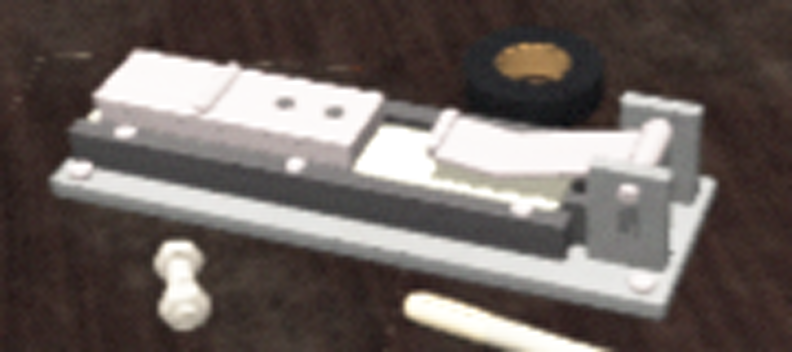

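Side crop: bar at left with the rib at crop (222,88), bar front at crop x≈370; nose at (440,130), cheeks at right, tape behind. Jig origin ≈ (0.533, −0.325), yaw ≈ −32°. I'll move over there with closed fingers for a close look.

Emit:
{"method": "drive_tool", "body": {
  "rows": [
    {"fingers": -1, "x": 0.385, "y": 0.237},
    {"fingers": -1, "x": 0.385, "y": 0.237},
    {"fingers": -1, "x": 0.385, "y": 0.237},
    {"fingers": -1, "x": 0.385, "y": 0.237},
    {"fingers": -1, "x": 0.385, "y": 0.237},
    {"fingers": -1, "x": 0.385, "y": 0.237},
    {"fingers": -1, "x": 0.385, "y": 0.237},
    {"fingers": -1, "x": 0.385, "y": 0.237}
  ]
}}

```text
invalid input
```

Emit:
{"method": "drive_tool", "body": {
  "rows": [
    {"fingers": -1, "x": 0.092, "y": 0.285},
    {"fingers": -1, "x": 0.092, "y": 0.285},
    {"fingers": -1, "x": 0.092, "y": 0.285},
    {"fingers": -1, "x": 0.092, "y": 0.285},
    {"fingers": -1, "x": 0.092, "y": 0.285},
    {"fingers": -1, "x": 0.106, "y": 0.554, "z": 0.045, "spin": 0.25},
    {"fingers": -1, "x": 0.106, "y": 0.554, "z": 0.045, "spin": 0.25},
    {"fingers": -1, "x": 0.106, "y": 0.554, "z": 0.045, "spin": 0.25},
    {"fingers": -1, "x": 0.106, "y": 0.554, "z": 0.045, "spin": 0.25},
    {"fingers": -1, "x": 0.106, "y": 0.554, "z": 0.045, "spin": 0.25}
  ]
}}

```text
invalid input
```

Emit:
{"method": "drive_tool", "body": {
  "rows": [
    {"fingers": -1},
    {"fingers": -1},
    {"fingers": -1}
  ]
}}

```text
invalid input
```

```bash
python3 - <<'E'
from h import *
s,c=cap('wrist','w1.png'); np.save('pics/w1.npy',{'s':s,'c':c},allow_pickle=True)
print(s['time_s'],s['tcp_pos'],s['eef_rot'],s['contact_force'],s['gripper_width'])
E
```

```text
0.25 [0.20638397 0.64248271 0.24514567] [ 1.79958618e+02 -5.19990349e-03 -1.78089090e+01] [ 0.67041183  0.07185101 -0.6528928 ] 0.08760640918261625
```

View pics/w1.png

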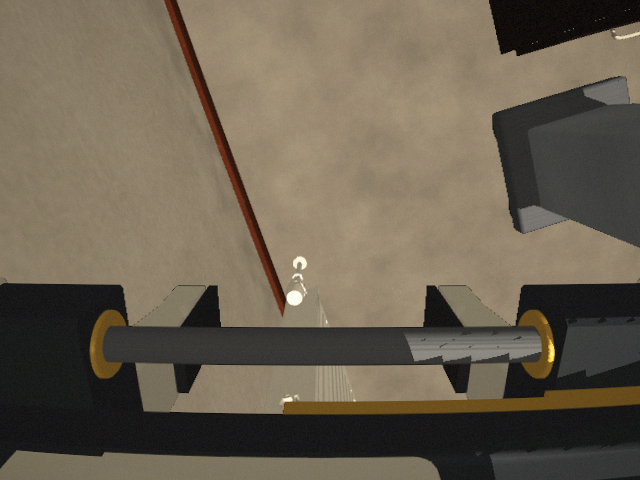

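The moves were refused; the wrist view shows only floor and the open fingers at (200,340) and (440,340). I'll give every field explicitly.

Emit:
{"method": "drive_tool", "body": {
  "rows": [
    {"fingers": -1, "x": 0.385, "y": 0.237, "z": 0, "spin": 0},
    {"fingers": -1, "x": 0.385, "y": 0.237, "z": 0, "spin": 0},
    {"fingers": -1, "x": 0.385, "y": 0.237, "z": 0, "spin": 0},
    {"fingers": -1, "x": 0.385, "y": 0.237, "z": 0, "spin": 0},
    {"fingers": -1, "x": 0.385, "y": 0.237, "z": 0, "spin": 0},
    {"fingers": -1, "x": 0.385, "y": 0.237, "z": 0, "spin": 0},
    {"fingers": -1, "x": 0.385, "y": 0.237, "z": 0, "spin": 0},
    {"fingers": -1, "x": 0.385, "y": 0.237, "z": 0, "spin": 0}
  ],
  "newtons": 20
}}

```text
time_s: 1.3
tcp_pos: [0.5022, 0.2964, 0.2456]
eef_rot: [180.0, -0.0, -18.0]
contact_force: [-0.5, 0.5, -0.2]
gripper_width: 0.0134
gripper_force: 0.0
```

Emit:
{"method": "drive_tool", "body": {
  "rows": [
    {"fingers": -1, "x": 0.092, "y": 0.285, "z": 0, "spin": 0},
    {"fingers": -1, "x": 0.092, "y": 0.285, "z": 0, "spin": 0},
    {"fingers": -1, "x": 0.092, "y": 0.285, "z": 0, "spin": 0},
    {"fingers": -1, "x": 0.092, "y": 0.285, "z": 0, "spin": 0},
    {"fingers": -1, "x": 0.092, "y": 0.285, "z": 0, "spin": 0},
    {"fingers": -1, "x": 0.106, "y": 0.554, "z": 0.045, "spin": 0.25},
    {"fingers": -1, "x": 0.106, "y": 0.554, "z": 0.045, "spin": 0.25},
    {"fingers": -1, "x": 0.106, "y": 0.554, "z": 0.045, "spin": 0.25},
    {"fingers": -1, "x": 0.106, "y": 0.554, "z": 0.045, "spin": 0.25},
    {"fingers": -1, "x": 0.106, "y": 0.554, "z": 0.045, "spin": 0.25}
  ]
}}

```text
time_s: 2.55
tcp_pos: [0.4308, -0.2626, 0.1999]
eef_rot: [180.0, 0.1, -32.3]
contact_force: [1.0, 0.1, -0.4]
gripper_width: 0.0006
gripper_force: 0.0
```

Emit:
{"method": "drive_tool", "body": {
  "rows": [
    {"fingers": -1, "x": 0, "y": 0, "z": 0, "spin": 0},
    {"fingers": -1, "x": 0, "y": 0, "z": 0, "spin": 0}
  ]
}}

```text
time_s: 2.8
tcp_pos: [0.4323, -0.2601, 0.2007]
eef_rot: [-180.0, -0.0, -32.1]
contact_force: [-0.4, -0.1, 0.9]
gripper_width: 0.0007
gripper_force: 0.0
```

```bash
python3 - <<'E'
from h import *
s,c=cap('wrist','w2.png'); np.save('pics/w2.npy',{'s':s,'c':c},allow_pickle=True)
print(s['time_s'],s['tcp_pos'],s['eef_rot'],s['contact_force'],s['gripper_width'])
E
```

```text
2.8 [ 0.43234845 -0.26010386  0.20071926] [-1.79987901e+02 -1.47063782e-02 -3.21229824e+01] [-0.35617897 -0.07849314  0.91112179] 0.000718656344214992
```

View pics/w2.png

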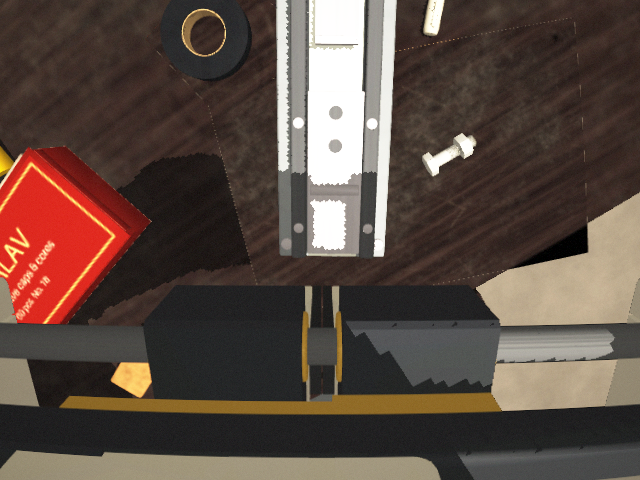

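Wrist view: the jig runs straight up the image (cols 278–395), rear plate edge at row ~256, rib in shadow near row 187, bar front near row 92, nose at row ~45. Enlarging for edges.

```bash
python3 - <<'E'
from h import *
d=np.load('pics/w2.npy',allow_pickle=True).item(); im=d['c']['pixels'][0:270,265:405,::-1]
# gamma for highlights / shadow
g=(255*(im/255.)**0.7).astype(np.uint8)
e=(255*(im/255.)**3).astype(np.uint8)
o=np.hstack([g,e]); cv2.imwrite('pics/w2c.png',cv2.resize(o,None,fx=2.2,fy=2.2,interpolation=cv2.INTER_CUBIC))
m=d['c']['pixels'].astype(int).sum(2)//3
for c in (322,335): print(c,[int(v) for v in m[30:260,c]])
E
```

```text
322 [254, 254, 254, 254, 254, 253, 255, 255, 255, 255, 255, 255, 254, 236, 123, 169, 202, 202, 255, 255, 255, 255, 255, 255, 255, 255, 255, 255, 255, 255, 255, 255, 255, 255, 255, 255, 255, 255, 255, 255, 255, 255, 255, 255, 255, 255, 255, 255, 255, 255, 255, 255, 255, 255, 255, 255, 255, 255, 255, 255, 254, 254, 255, 255, 255, 255, 255, 255, 255, 255, 255, 255, 255, 255, 255, 255, 255, 255, 255, 255, 255, 255, 255, 255, 255, 255, 255, 255, 255, 255, 255, 255, 255, 255, 255, 255, 255, 255, 255, 255, 255, 255, 255, 255, 255, 255, 255, 255, 255, 255, 255, 255, 255, 255, 255, 255, 255, 255, 255, 255, 255, 255, 255, 255, 255, 255, 255, 255, 255, 255, 255, 255, 255, 255, 255, 255, 255, 255, 255, 255, 255, 255, 255, 255, 255, 255, 255, 255, 255, 255, 254, 255, 253, 182, 142, 133, 141, 145, 147, 145, 144, 139, 139, 135, 132, 141, 148, 152, 149, 150, 151, 234, 254, 254, 254, 254, 254, 254, 254, 254, 254, 254, 254, 254, 254, 254, 254, 254, 254, 254, 254, 254, 254, 254, 254, 254, 254, 254, 254, 254, 254, 254, 254, 254, 254, 254, 254, 254, 254, 254, 254, 254, 254, 254, 254, 250, 146, 146, 144, 
[... 502 characters left out ...]
00, 253, 255, 255, 255, 255, 255, 255, 255, 255, 255, 255, 255, 255, 255, 255, 255, 255, 255, 254, 211, 171, 171, 170, 169, 171, 171, 170, 169, 169, 170, 171, 172, 175, 255, 255, 255, 255, 255, 255, 255, 255, 255, 255, 255, 255, 255, 255, 255, 255, 255, 255, 255, 255, 255, 255, 255, 255, 255, 255, 255, 255, 255, 255, 254, 246, 137, 135, 140, 145, 150, 148, 143, 141, 133, 132, 144, 154, 150, 156, 153, 152, 165, 242, 255, 255, 255, 255, 255, 255, 255, 254, 254, 254, 254, 255, 255, 254, 254, 254, 255, 254, 254, 254, 254, 254, 254, 254, 254, 254, 254, 254, 254, 254, 254, 254, 254, 254, 254, 254, 254, 254, 254, 254, 254, 254, 254, 254, 254, 254, 250, 149, 147, 145, 158, 187, 184, 122, 39, 43, 43]
```

View pics/w2c.png

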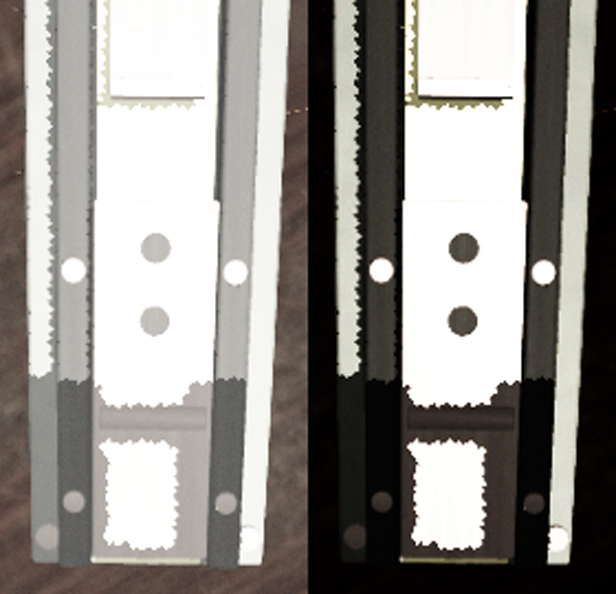

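Crop: bar front edge at row 91.8 (cols 308–364), rib at rows ~184–195, bar rear at ~253, nose edge at row ~44; the gap is clear.

```bash
python3 - <<'E'
from h import *
d=np.load('pics/w2.npy',allow_pickle=True).item(); s,c=d['s'],d['c']
P=lambda uv,z: onz(c,uv,z,s)
px=lambda x,y:(265+x/2.2,y/2.2)
bar=P([px(94,202),px(219,202),px(92,556),px(208,556)],.040); print('bar',bar)
f=(bar[0]+bar[1])/2; b=(bar[2]+bar[3])/2; print('len',np.linalg.norm(f-b),'w',np.linalg.norm(bar[0]-bar[1]),np.linalg.norm(bar[2]-bar[3]))
rib=P([px(152,405),px(152,430)],.043); print('rib',rib)
nose=P([px(157,98)],.0425); print('nose',nose)
# plate edges & rails (tops z .029)
rl=P([px(66,20),px(60,370),px(252,20),px(240,370)],.029)  # rough rail centre lines
sc=P([px(73,270),px(235,271),px(73,502),px(226,503)],.029); print('screws',sc)
for a,bb in ((sc[0],sc[2]),(sc[1],sc[3]),(bar[0],bar[2]),(bar[1],bar[3])):
    v=a-bb; print('yaw',np.degrees(np.arctan2(v[1],v[0])),np.linalg.norm(v))
# in tool axes
yaw=np.radians(s['eef_rot'][2]); ex=np.array([np.cos(yaw),np.sin(yaw)]); ey=np.array([np.sin(yaw),-np.cos(yaw)])
for n,p in (('front',f),('rear',b),('rib0',rib[0]),('rib1',rib[1]),('nose',nose[0]),('scr front',(sc[0]+sc[1])/2),('scr rear',(sc[2]+sc[3])/2)):
    q=p[:2]-s['tcp_pos'][:2]; print(n,np.round([q@ex,q@ey],4))
E
```

```text
bar [[ 0.51970956 -0.30274881  0.04      ]
 [ 0.49868253 -0.33637187  0.04      ]
 [ 0.42096432 -0.23870403  0.04      ]
 [ 0.39937226 -0.27306374  0.04      ]]
len 0.1177335414232468 w 0.0396566038120612 0.040580866797764625
rib [[ 0.45523629 -0.28439751  0.043     ]
 [ 0.44812896 -0.28000902  0.043     ]]
nose [[ 0.53526259 -0.33574533  0.0425    ]]
screws [[ 0.50595574 -0.28520039  0.029     ]
 [ 0.47692883 -0.33094418  0.029     ]
 [ 0.43880745 -0.24165483  0.029     ]
 [ 0.40947214 -0.28767283  0.029     ]]
yaw -32.9633464779826 0.0800319253137464
yaw -32.678893083642585 0.0801424683512532
yaw -32.966872314309924 0.11769603229706736
yaw -32.516616978278535 0.11777286822108599
front [0.0967 0.0095]
rear [-0.021   0.0082]
rib0 [0.0323 0.0084]
rib1 [0.0239 0.0085]
nose [0.1274 0.0093]
scr front [0.0756 0.0092]
scr rear [-0.0045  0.0082]
```

Emit:
{"method": "drive_tool", "body": {
  "rows": [
    {"fingers": -1, "x": 0.0105, "y": 0.0086, "z": 0.05, "spin": 0.011},
    {"fingers": -1, "x": 0.0105, "y": 0.0086, "z": 0.1, "spin": 0.011},
    {"fingers": -1, "x": 0.0105, "y": 0.0086, "z": 0.122, "spin": 0.011},
    {"fingers": -1, "x": 0.0105, "y": 0.0086, "z": 0.132, "spin": 0.011},
    {"fingers": -1, "x": 0.0105, "y": 0.0086, "z": 0.132, "spin": 0.011},
    {"fingers": -1, "x": 0.0105, "y": 0.0086, "z": 0.132, "spin": 0.011}
  ]
}}

```text
time_s: 3.6
tcp_pos: [0.4374, -0.2734, 0.0698]
eef_rot: [-180.0, -0.1, -32.7]
contact_force: [-0.3, 0.3, 0.2]
gripper_width: 0.0003
gripper_force: 0.0
```

```bash
python3 - <<'E'
from h import *
s,c=cap('wrist','w3.png'); print(s['time_s'],s['tcp_pos'],s['eef_rot'],s['contact_force'])
s2,c2=cap('side','s3.png')
a=cv2.resize(c['pixels'][0:400,180:460,::-1],(420,600)); b=cv2.resize(c2['pixels'][180:310,200:285+0,::-1],(380,581)); b=cv2.copyMakeBorder(b,0,19,0,0,0)
cv2.imwrite('pics/c3.png',np.hstack([a,b]))
E
```

```text
3.6 [ 0.43740315 -0.27340328  0.06976584] [-1.79963262e+02 -1.16068994e-01 -3.27153001e+01] [-0.3166679   0.3128997   0.18058021]
```

View pics/c3.png

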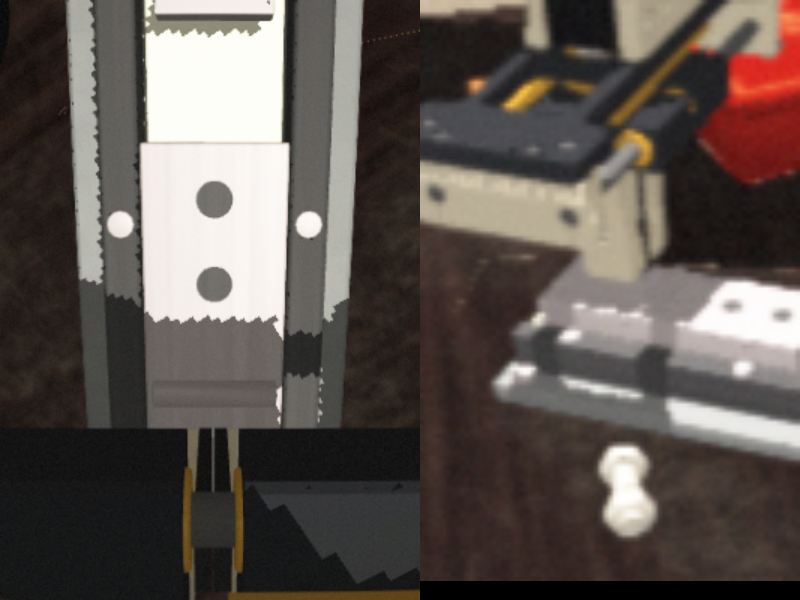

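The fingers' centre line (col 213 of the left crop) is on the bar's middle (143–289), and the rib (rows 380–407) is fully ahead of the fingers. The side view shows the fingertips just over the flat. Refining the distance to the rib.

```bash
python3 - <<'E'
from h import *
s=sensors.get_state(); s['tcp_pos']=np.array([.43740315,-.27340328,.06976584]); s['eef_rot']=np.array([-179.963,-.116,-32.715])
c=cams.capture('wrist')
px=lambda x,y:(180+x*2/3,y*2/3)
yaw=np.radians(s['eef_rot'][2]); ex=np.array([np.cos(yaw),np.sin(yaw)]); ey=np.array([np.sin(yaw),-np.cos(yaw)])
for n,p,z in (('fl',px(141,143),.04),('fr',px(289,143),.04),('rib0',px(213,380),.044),('rib1',px(213,407),.044),('nose',px(213,18),.0355)):
    q=onz(c,[p],z,s)[0,:2]-s['tcp_pos'][:2]; print(n,np.round([q@ex,q@ey],4))
E
```

```text
fl [ 0.0857 -0.0194]
fr [0.0857 0.0194]
rib0 [ 0.0219 -0.0005]
rib1 [ 0.0138 -0.0005]
nose [ 0.1174 -0.0005]
```

Emit:
{"method": "drive_tool", "body": {
  "rows": [
    {"fingers": -1, "x": 0, "y": 0, "z": 0.008, "spin": 0},
    {"fingers": -1, "x": 0, "y": 0, "z": 0.0105, "spin": 0},
    {"fingers": -1, "x": 0, "y": 0, "z": 0.012, "spin": 0},
    {"fingers": -1, "x": 0, "y": 0, "z": 0.0135, "spin": 0},
    {"fingers": -1, "x": 0, "y": 0, "z": 0.015, "spin": 0},
    {"fingers": -1, "x": 0, "y": 0, "z": 0.015, "spin": 0},
    {"fingers": -1, "x": 0, "y": 0, "z": 0.015, "spin": 0}
  ]
}}

```text
time_s: 4.62
tcp_pos: [0.4366, -0.2738, 0.0544]
eef_rot: [180.0, -0.0, -32.7]
contact_force: [-1.7, 1.4, 12.4]
gripper_width: 0.0007
gripper_force: 6.0
```

Emit:
{"method": "drive_tool", "body": {
  "rows": [
    {"fingers": -1, "x": 0, "y": 0, "z": 0.0008, "spin": 0},
    {"fingers": -1, "x": 0, "y": 0, "z": 0.0008, "spin": 0},
    {"fingers": -1, "x": 0.004, "y": 0, "z": 0.0008, "spin": 0},
    {"fingers": -1, "x": 0.008, "y": 0, "z": 0.0008, "spin": 0},
    {"fingers": -1, "x": 0.012, "y": 0, "z": 0.0008, "spin": 0},
    {"fingers": -1, "x": 0.016, "y": 0, "z": 0.0008, "spin": 0},
    {"fingers": -1, "x": 0.02, "y": 0, "z": 0.0008, "spin": 0},
    {"fingers": -1, "x": 0.02, "y": 0, "z": 0.0008, "spin": 0}
  ]
}}

```text
time_s: 5.62
tcp_pos: [0.4542, -0.285, 0.0539]
eef_rot: [180.0, -0.1, -32.7]
contact_force: [-0.8, 0.3, 13.0]
gripper_width: 0.0002
gripper_force: 6.3
```

```bash
python3 - <<'E'
from h import *
s,c=cap('wrist','w4.png'); print(s['time_s'],s['tcp_pos'],s['eef_rot'],s['contact_force'])
m=c['pixels'].mean(2); 
for col in (300,318,345): print(col, np.where(np.abs(np.diff(m[:280,col]))>12)[0].tolist())
cv2.imwrite('pics/c4.png',cv2.resize(c['pixels'][0:300,200:440,::-1],(480,600)))
E
```

```text
5.625 [ 0.4541937  -0.28498978  0.05390667] [ 1.79996234e+02 -1.17630312e-01 -3.27241012e+01] [-0.80012582  0.25265777 12.96466198]
300 [43, 44, 57, 58, 59, 61, 62, 68, 69, 89, 90, 91, 215, 216, 217]
318 [43, 44, 57, 58, 59, 60, 61, 62, 69, 89, 90, 91, 117, 118, 143, 144, 178, 179, 202, 203, 216, 217, 259]
345 [43, 44, 57, 58, 59, 61, 62, 69, 70, 89, 90, 91, 216, 217, 218]
```

View pics/c4.png

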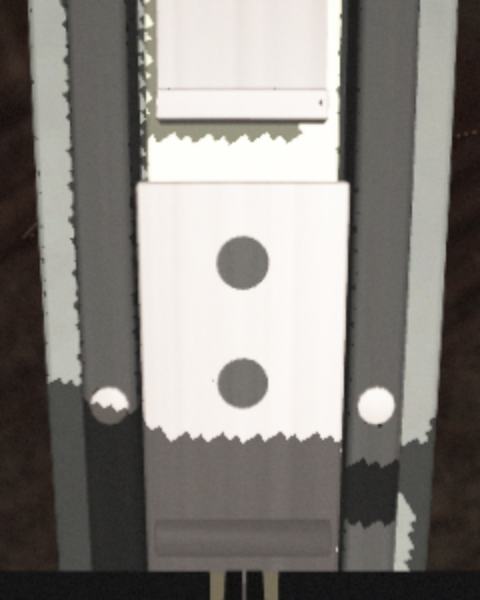

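The bar has moved along with the fingers. Its front edge is at crop row 182 and the nose underside at ~122, so about 12 mm remain. I'll press slightly deeper and slide under.

Emit:
{"method": "drive_tool", "body": {
  "rows": [
    {"fingers": -1, "x": 0, "y": 0, "z": 0.0005, "spin": 0},
    {"fingers": -1, "x": 0.004, "y": 0, "z": 0.0005, "spin": 0},
    {"fingers": -1, "x": 0.008, "y": 0, "z": 0.0005, "spin": 0},
    {"fingers": -1, "x": 0.011, "y": 0, "z": 0.0005, "spin": 0},
    {"fingers": -1, "x": 0.014, "y": 0, "z": 0.0005, "spin": 0},
    {"fingers": -1, "x": 0.017, "y": 0, "z": 0.0005, "spin": 0},
    {"fingers": -1, "x": 0.02, "y": 0, "z": 0.0005, "spin": 0},
    {"fingers": -1, "x": 0.02, "y": 0, "z": 0.0005, "spin": 0}
  ]
}}

```text
time_s: 6.68
tcp_pos: [0.4709, -0.2958, 0.0535]
eef_rot: [180.0, -0.1, -32.7]
contact_force: [-2.5, 0.7, 12.9]
gripper_width: 0.0003
gripper_force: 6.6
```

```bash
python3 - <<'E'
from h import *
s,c=cap('wrist','w5.png'); print(s['time_s'],s['tcp_pos'],s['eef_rot'],s['contact_force'])
m=c['pixels'].mean(2); 
for col in (300,318,345): print(col, np.where(np.abs(np.diff(m[:280,col]))>12)[0].tolist())
cv2.imwrite('pics/c5.png',cv2.resize(c['pixels'][0:300,200:440,::-1],(480,600)))
E
```

```text
6.675 [ 0.4708926  -0.29578701  0.05353216] [ 1.79991228e+02 -1.13392001e-01 -3.27198554e+01] [-2.50964346  0.66052948 12.92167462]
300 [102, 104, 116, 117, 118, 119, 219, 220]
318 [102, 104, 116, 117, 143, 144, 178, 179, 202, 203, 219, 220]
345 [102, 104, 116, 117, 119, 120, 216, 217]
```

The nose has crossed the bar's front edge: its edge is now at row 117, at the first hole. The holes stay still relative to the camera, so the bar follows. Continuing.

Emit:
{"method": "drive_tool", "body": {
  "rows": [
    {"fingers": -1, "x": 0.004, "y": 0, "z": 0, "spin": 0},
    {"fingers": -1, "x": 0.008, "y": 0, "z": 0, "spin": 0},
    {"fingers": -1, "x": 0.012, "y": 0, "z": 0, "spin": 0},
    {"fingers": -1, "x": 0.016, "y": 0, "z": 0, "spin": 0},
    {"fingers": -1, "x": 0.02, "y": 0, "z": 0, "spin": 0},
    {"fingers": -1, "x": 0.024, "y": 0, "z": 0, "spin": 0},
    {"fingers": -1, "x": 0.028, "y": 0, "z": 0, "spin": 0},
    {"fingers": -1, "x": 0.032, "y": 0, "z": 0, "spin": 0},
    {"fingers": -1, "x": 0.036, "y": 0, "z": 0, "spin": 0},
    {"fingers": -1, "x": 0.036, "y": 0, "z": 0, "spin": 0}
  ]
}}

```text
time_s: 7.98
tcp_pos: [0.4994, -0.3147, 0.0523]
eef_rot: [180.0, 0.1, -32.8]
contact_force: [-3.6, 1.8, 7.4]
gripper_width: 0.0005
gripper_force: 5.2
```

```bash
python3 - <<'E'
from h import *
s,c=cap('wrist','w6.png'); print(s['time_s'],s['tcp_pos'],s['eef_rot'],s['contact_force'])
m=c['pixels'].mean(2); 
for col in (300,318,345): print(col, np.where(np.abs(np.diff(m[:285,col]))>12)[0].tolist())
cv2.imwrite('pics/c6.png',cv2.resize(c['pixels'][0:300,200:440,::-1],(480,600)))
E
```

```text
7.975 [ 0.49938162 -0.31466205  0.05229628] [ 1.79955117e+02  9.88616705e-02 -3.27681702e+01] [-3.60161466  1.82732646  7.36951692]
300 [197, 198, 199, 200, 216, 217, 218]
318 [197, 198, 199, 200, 211, 213, 217, 218]
345 [197, 198, 199, 200, 217, 218, 219]
```

View pics/c6.png

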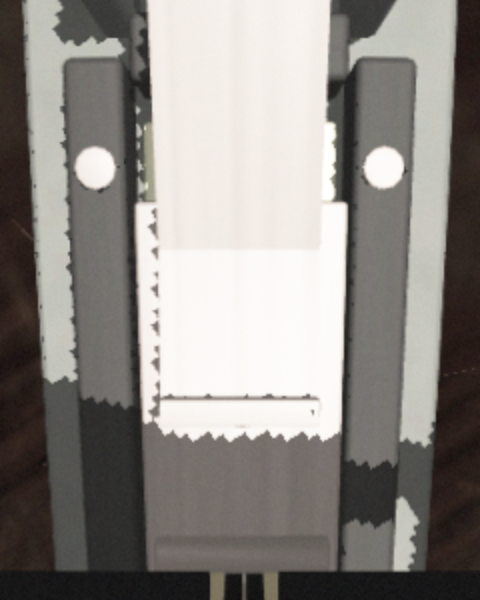

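Leaf now rides on the bar (front edge at crop row 202, rib at 535–570 close against the fingers); ~20 mm left.

Emit:
{"method": "drive_tool", "body": {
  "rows": [
    {"fingers": -1, "x": 0.004, "y": 0, "z": 0, "spin": 0},
    {"fingers": -1, "x": 0.008, "y": 0, "z": -0.0004, "spin": 0},
    {"fingers": -1, "x": 0.012, "y": 0, "z": -0.0004, "spin": 0},
    {"fingers": -1, "x": 0.015, "y": 0, "z": -0.0004, "spin": 0},
    {"fingers": -1, "x": 0.017, "y": 0, "z": -0.0004, "spin": 0},
    {"fingers": -1, "x": 0.017, "y": 0, "z": -0.0004, "spin": 0}
  ]
}}

```text
time_s: 8.78
tcp_pos: [0.5134, -0.3237, 0.0526]
eef_rot: [180.0, 0.1, -32.8]
contact_force: [-4.2, 1.9, 7.2]
gripper_width: 0.0004
gripper_force: 4.9
```

Emit:
{"method": "drive_tool", "body": {
  "rows": [
    {"fingers": -1, "x": 0.001, "y": 0, "z": 0, "spin": 0},
    {"fingers": -1, "x": 0.002, "y": 0, "z": 0, "spin": 0},
    {"fingers": -1, "x": 0.003, "y": 0, "z": 0, "spin": 0},
    {"fingers": -1, "x": 0.003, "y": 0, "z": 0, "spin": 0}
  ]
}}

```text
time_s: 9.28
tcp_pos: [0.5158, -0.3252, 0.0526]
eef_rot: [180.0, 0.1, -32.8]
contact_force: [-3.7, 2.3, 6.8]
gripper_width: 0.0003
gripper_force: 4.9
```

Emit:
{"method": "drive_tool", "body": {
  "rows": [
    {"fingers": -1, "x": 0.001, "y": 0, "z": 0, "spin": 0},
    {"fingers": -1, "x": 0.002, "y": 0, "z": 0, "spin": 0},
    {"fingers": -1, "x": 0.002, "y": 0, "z": 0, "spin": 0}
  ]
}}

```text
time_s: 9.65
tcp_pos: [0.5173, -0.3262, 0.0525]
eef_rot: [180.0, 0.2, -32.8]
contact_force: [-4.6, 3.3, 6.8]
gripper_width: 0.0005
gripper_force: 5.1
```

Emit:
{"method": "drive_tool", "body": {
  "rows": [
    {"fingers": -1, "x": 0.001, "y": 0, "z": 0, "spin": 0},
    {"fingers": -1, "x": 0.002, "y": 0, "z": 0, "spin": 0},
    {"fingers": -1, "x": 0.002, "y": 0, "z": 0, "spin": 0}
  ]
}}

```text
time_s: 10.02
tcp_pos: [0.5175, -0.3264, 0.0521]
eef_rot: [179.9, 0.3, -32.8]
contact_force: [-6.5, 6.6, 10.2]
gripper_width: 0.0002
gripper_force: 7.6
```

```bash
python3 - <<'E'
from h import *
s,c=cap('wrist','w7.png'); print(s['time_s'],s['tcp_pos'],s['contact_force'])
m=c['pixels'].mean(2)
for col in (300,318,345): print(col, np.where(np.abs(np.diff(m[:285,col]))>12)[0].tolist())
cv2.imwrite('pics/c7.png',cv2.resize(c['pixels'][0:300,200:440,::-1],(480,600)))
E
```

```text
10.025 [ 0.51754585 -0.32643006  0.0520776 ] [-6.45538164  6.5713065  10.22685838]
300 [17, 18, 19, 21, 22, 23, 217, 251, 255]
318 [17, 18, 20, 21, 217, 218, 268]
345 [17, 18, 19, 20, 21, 219, 251, 252, 255, 268]
```

View pics/c7.png

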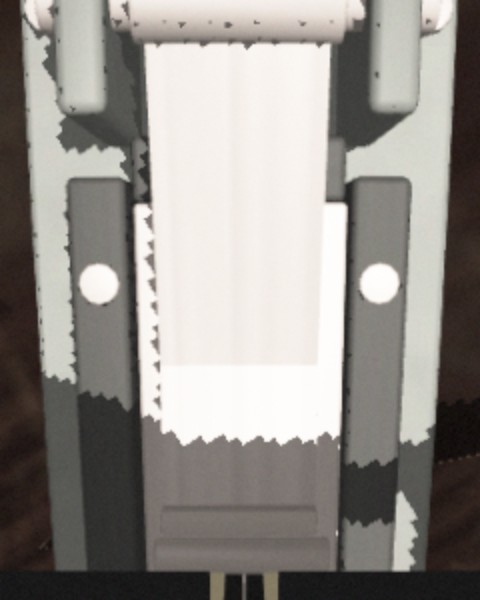

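Horizontal force rose and motion stopped. The picture shows the rib (rows 538–570) just short of the nose (508–532), and the bar front is against the stop block at row ~200: home. Relieving and lifting off.

Emit:
{"method": "drive_tool", "body": {
  "rows": [
    {"fingers": -1, "x": -0.002, "y": 0, "z": 0, "spin": 0},
    {"fingers": -1, "x": -0.002, "y": 0, "z": -0.003, "spin": 0},
    {"fingers": -1, "x": -0.002, "y": 0, "z": -0.006, "spin": 0},
    {"fingers": -1, "x": -0.002, "y": 0, "z": -0.012, "spin": 0},
    {"fingers": -1, "x": -0.004, "y": 0, "z": -0.03, "spin": 0},
    {"fingers": -1, "x": -0.03, "y": 0, "z": -0.07, "spin": 0},
    {"fingers": -1, "x": -0.06, "y": 0, "z": -0.1, "spin": 0},
    {"fingers": -1, "x": -0.06, "y": 0, "z": -0.1, "spin": 0},
    {"fingers": -1, "x": -0.06, "y": 0, "z": -0.1, "spin": 0}
  ]
}}

```text
time_s: 11.2
tcp_pos: [0.4705, -0.2952, 0.1536]
eef_rot: [-180.0, -0.1, -32.8]
contact_force: [-0.1, 0.7, -0.6]
gripper_width: 0.0005
gripper_force: 0.0
```

```bash
python3 - <<'E'
from h import *
s,c=cap('wrist','w8.png'); print(s['time_s'],s['tcp_pos'],s['contact_force'])
s2,c2=cap('side','s8.png')
a=cv2.resize(c['pixels'][0:300,220:420,::-1],(400,600)); b=cv2.resize(c2['pixels'][225:305,205:385,::-1],None,fx=2.2,fy=2.2,interpolation=cv2.INTER_CUBIC)
o=np.zeros((600,800,3),np.uint8); o[:,:400]=a; o[:b.shape[0],400:400+b.shape[1]]=b
cv2.imwrite('pics/c8.png',o)
E
```

```text
11.2 [ 0.47048514 -0.29522632  0.15362969] [-0.10496631  0.69864573 -0.60678508]
```

View pics/c8.png

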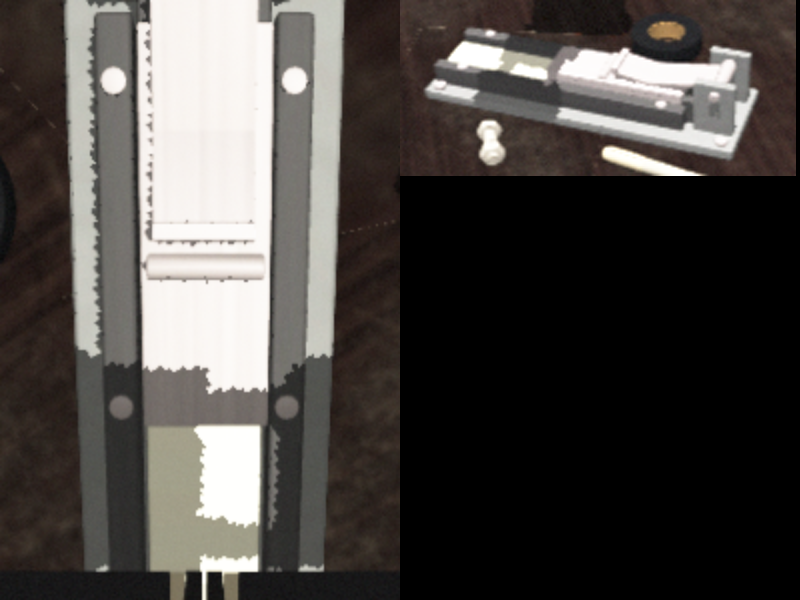

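The bar lies under the leaf with the rib about 4 mm short of the nose (rib rows 254–279, nose edge 240). It is straight, the hand is clear, and the bystanders have not moved. Handing in.

```bash
python3 -c "
from h import *
print(r.close_job())"
```

```text
the job is handed in; nothing more can be done
None
```

I pressed the bar down, slid it under the leaf spring until it stopped against the end stop, took the hand away and handed the job in at about 11 s; the hand-in gave no verdict, but the last pictures show the rib about 4 mm short of the nose, as it should be when home.

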